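# Open the lathe's chip-extraction slide gate to its mark

### The arm

A 6-joint arm with a two-finger parallel gripper is mounted at the origin on the work surface. World frame = base frame: x ahead of the robot, y to its left, z up, the work surface at z = 0. Lengths are in m, angles in degrees, forces in N, time in s.
With the tool pointing down it reaches from about 0.325 to 0.775 m from the base axis. Payload 5.5 kg.
Tool frame: the origin (TCP) lies at the very end of the fingers, on their centre line; the grasp point (between the pads) lies 19 mm behind it; z points along the fingers, y is the line along which they close (so a half turn about z gives the same grasp; the last joint's range is limited). The gripper opens to 88 mm and grips with 3 to 60 N. Pads are 20 mm wide; open, the fingers measure 115 mm over their backs; the gripper's body (75 mm by 178 mm) begins 61 mm behind the grasp point.
Start: joints at [69.46, 5.22, 70.514, -0, 104.267, -3.249], TCP at [0.178, 0.573, 0.199] pointing down, gripper open.
Joint ranges: [-164.24, 164.24], [-49.07, 125.15], [9.68, 141.18], [-86.29, 266.29], [3.28, 154.24], [-151.56, 151.56]. Speed limits (degrees/s): [147.25, 147.25, 172.46, 180, 180, 180].

### API

Orientations are given as a 3x3 rotation matrix whose columns are the frame's x, y, z axes.
In Python, from rig import * gives the robot as it stands. The module is installed in compiled form; this text tells all that it offers.
- The arm moves only by the tool jog_arm, never from a script. Its argument "targets" is text: rows parted by semicolons, each of 6 numbers parted by spaces: the shift along the tool's x, y, z in mm, then the turn, a rotation vector about the tool's x, y, z in degrees. A call has 1 to 10 rows; each row shifts and turns the commanded pose from where the row before left it, along the tool's axes as they then stand; what a row does not reach is not made up. A row lasts 1/8 s, in which the tool goes at most 62.5 mm and 10.7 degrees, less where a joint would pass 70% of its speed; a pose out of reach is approached as far as the arm can. A call with a gripper value outside its range is refused whole. "claw" is the finger opening in mm, from 0 to 87.8, set as the call begins (left out, the last holds). The fingers move at their own pace and stop on an object; "newtons" is the grip in N (left out, the last holds). Time passes only in rows, so rows that do not move let the fingers close. It gives the time, the measured TCP pose, the force, the opening and the grip force at its end, in the units of the state.
- state(): the state, without advancing time (a new reading comes with each control period).
- capture(name): name is "scene" or "top"; returns the picture (420x560x3 uint8, blue, green, red); there is no depth.
- camera_model(name): a dict with "fx", "fy", "cx", "cy" (pixels), "rvec" (rotation vector, rad) and "tvec" (3), from world to camera coordinates, as OpenCV has them. Camera axes: x right, y down, z forward; pixel columns grow to the right and rows downward; lengths in m; the calibration is good to about 2 mm. A picture is of the moment at which its call begins. camera_model takes no time and is no camera call.
- hand_in(): hands the job in; it is judged then, once.
The state is a dict: "clock": time; "joint_positions": joint angles; "joint_velocities": joint speeds; "effort": joint torques, N m; "eef_pos": TCP position; "tcp_rot": TCP orientation; "wrist_force": force on the tool from outside, world axes, zero at the start; "moment": the same for the moment, N m; "width": opening from 0.0 (shut) to 1.0 (fully open); "grip_force": force on a finger pad.
Only numpy, scipy, OpenCV 4.12 (cv2) and the standard library are available. Lean on these libraries where they do the work, as an engineer would, in place of code of your own. Each camera call takes 0.05 s, during which the arm holds its last target. There are 200 camera calls.

### The job

Pull the stiff slide gate with the red grip until it stands 60 mm open, with the rear edge of its steel plate level with the yellow marks on its two guide rails, and let go. Leave the gate with the blue grip as it is and do not knock or shift the drill chuck that stands on the bench.

Things in the scene. Friction and masses are not known exactly. Their poses are not given: they have to be found in the camera images.
- red_gate (a joint): how far the red-gripped gate is open, m: 0 shut (it may start up to 12 mm ajar), 0.060 when its plate's rear edge is level with the yellow marks, 0.095 at its end stop. Sliding friction about 9 N; it stays where left. Its fixed grey inlet box is 260 x 120 x 50 mm: 112 mm ahead (-x) of the shut grip, 148 mm behind it; then a black pipe 46 mm high, to 230 mm behind
- red_grip (a point): centre of the upright red grip at the front end of the gate, moving with it: 16 mm thick (x), 44 mm wide (y), 45 mm tall, centre 77.5 mm above the bench, free on all sides above the level steel plate (130 x 92 mm, top 55 mm above the bench). The gate opens along the grip's -x, roughly towards the robot; z is up. Two aluminium rails beside the plate (y +-53 mm) are 61 mm high
- blue_grip (a point): centre of the blue grip of a second, equal gate on its own equal inlet box; same sizes and axes; may also start slightly ajar. To be left alone
- drill_chuck: loose steel drill chuck standing upright on the bench, 42 mm across, 79 mm tall with its drill shank; origin at the centre of its underside. To be left alone

How it is judged:
By the outcome, as a careful person would: the job done as asked, in the order asked, and still so for the second after the job is handed in, with the robot touching nothing.
It also fails if it takes over 32 s, if anything falls off the work surface, if the arm or the gripper's body presses on something with over 40 N, if the wrist force passes 120 N, or if a joint passes its speed limit or range.

## Working session

There is one attempt and no reset: what is moved stays moved. The work goes in short steps, Python scripts to look and compute and a tool call to move; the robot and the scene stay as the last step left them, time stands still between calls to the robot, and variables do not carry over. Pictures are saved under pics/ and viewed, at most 10 in all, crops included, and the job is handed in when it is done.

Besides the shell and the picture viewer there is one more tool, called after "Emit:" as name(argument=value, ...) on one line, values as JSON. jog_arm: Moves the arm, as the interface text tells. Its arguments: {"type":"object","properties":{"targets":{"type":"string"},"claw":{"type":"number"},"newtons":{"type":"number"}},"required":["targets"]}

```bash
mkdir -p pics; python3 - <<'E'
from rig import *
import cv2
for n in("scene","top"):
    cv2.imwrite(f"pics/{n}0.png",capture(n)); print(n,camera_model(n))
s=state();print(s["clock"],s["eef_pos"],s["tcp_rot"],s["width"])
E
```

```text
scene {'fx': 476.5478709394336, 'fy': 476.5478709394336, 'cx': 279.2154428169042, 'cy': 214.87287368979526, 'rvec': array([ 1.71963689,  1.70312104, -0.78903115]), 'tvec': array([ 0.01079052, -0.2687469 ,  1.25917594])}
top {'fx': 545.9063232148598, 'fy': 545.9063232148598, 'cx': 280.434037184767, 'cy': 204.9357943636704, 'rvec': array([ 2.2061254 , -2.14129556,  0.09245656]), 'tvec': array([0.00248438, 0.51503685, 0.98191404])}
0.1 [0.17823102 0.57259867 0.19805158] [[-9.54812090e-01  2.97209507e-01 -6.18373597e-04]
 [ 2.97210125e-01  9.54810798e-01 -1.57508438e-03]
 [ 1.22299734e-04 -1.68769650e-03 -9.99998568e-01]] 0.9978065813425158
```

View pics/scene0.png

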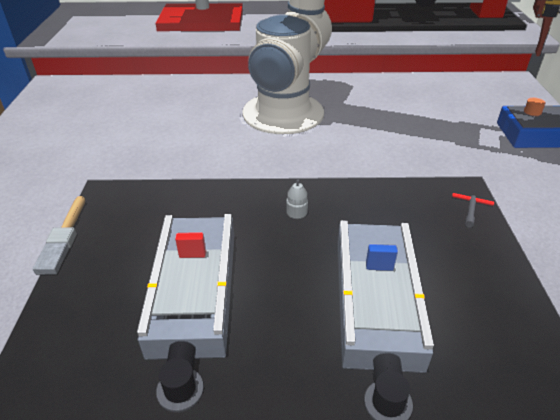

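View pics/top0.png

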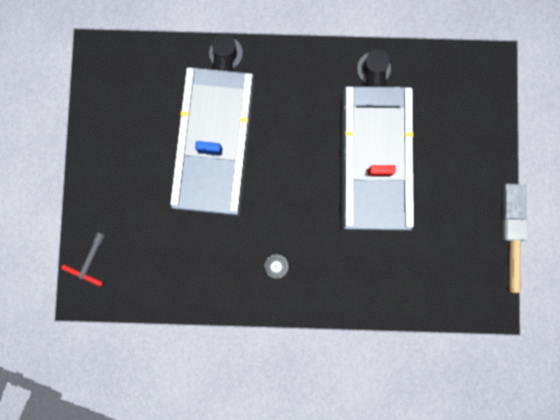

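The scene view faces the robot: the red grip is at (191,245), the blue grip at (382,257) and the chuck at (297,200). In the top view (up = +x, left = +y), red is at (382,170), the yellow marks at (349,134) and (409,134), the plate's rear edge near row 107, and the chuck at (276,266).

```bash
cat > h.py <<'E'
from rig import *
import cv2, numpy as np
def ray(n,uv):
    m=camera_model(n);R=cv2.Rodrigues(m["rvec"])[0]
    d=R.T@np.array([(uv[0]-m["cx"])/m["fx"],(uv[1]-m["cy"])/m["fy"],1]);return -R.T@m["tvec"],d
def onz(n,uv,z):
    o,d=ray(n,uv);return o+d*(z-o[2])/d[2]
def tri(a,b):
    (o1,d1),(o2,d2)=ray("top",a),ray("scene",b)
    t=np.linalg.lstsq(np.c_[d1,-d2],o2-o1,rcond=None)[0];p,q=o1+t[0]*d1,o2+t[1]*d2
    return (p+q)/2,np.linalg.norm(p-q)
def blobs(im,col,box,minA=4):
    h=cv2.cvtColor(im,cv2.COLOR_BGR2HSV)
    lo,hi={"red":((0,150,90),(8,255,255)),"yel":((20,110,120),(35,255,255)),"blue":((110,120,60),(130,255,255))}[col]
    m=cv2.inRange(h,lo,hi);x0,y0,x1,y1=box;k=np.zeros_like(m);k[y0:y1,x0:x1]=m[y0:y1,x0:x1]
    n,_,s,c=cv2.connectedComponentsWithStats(k)
    return [(s[i],c[i]) for i in range(1,n) if s[i][4]>=minA],k
E
python3 - <<'E'
from h import *
np.set_printoptions(precision=4,suppress=True)
t=capture("top");s=capture("scene")
y,_=blobs(t,"yel",(330,110,430,160));P=[onz("top",c,.061) for _,c in y];print("yel top",[c for _,c in y],P)
y2,_=blobs(s,"yel",(130,260,240,310));Q=[onz("scene",c,.061) for _,c in y2];print("yel scene",[c for _,c in y2],Q)
b,k=blobs(t,"red",(350,150,420,190));print("red",b)
r=cv2.minAreaRect(cv2.findNonZero(k));print(r);print([onz("top",p,.1) for p in cv2.boxPoints(r)])
b,k2=blobs(s,"red",(160,220,220,270));r=cv2.minAreaRect(cv2.findNonZero(k2));print("scene",b,r,cv2.boxPoints(r))
print([onz("scene",p,.1) for p in sorted(cv2.boxPoints(r).tolist(),key=lambda p:p[1])[:2]])
# plate rear edge profile
g=cv2.cvtColor(t,cv2.COLOR_BGR2GRAY)
print("prof",g[84:130,362:395].mean(1).astype(int))
print("rear edge 106..",[onz("top",(379,v),.055)[:2] for v in (104,108)])
print("chuck",onz("top",(276.5,266.5),.05))
cv2.imwrite("pics/c1.png",np.hstack([cv2.resize(t[70:240,330:430],None,fx=3.4,fy=3.4),cv2.resize(s[200:370,130:250],None,fx=3.4,fy=3.4)]))
E
```

```text
yel top [array([347.8667, 133.4   ]), array([409.5652, 133.913 ])] [array([ 0.6435, -0.0992,  0.061 ]), array([ 0.6458, -0.2096,  0.061 ])]
yel scene [array([151.641 , 284.6154]), array([221.3636, 283.5455])] [array([ 0.6441, -0.2102,  0.061 ]), array([ 0.6433, -0.1033,  0.061 ])]
red [(array([368, 166,  27,   9, 199], dtype=int32), array([381.598, 170.005]))]
((381.0, 170.0), (8.0, 26.0), 90.0)
[array([ 0.5791, -0.1302,  0.1   ]), array([ 0.5804, -0.1746,  0.1   ]), array([ 0.5666, -0.1747,  0.1   ]), array([ 0.5653, -0.1304,  0.1   ])]
scene [(array([176, 233,  29,  24, 569], dtype=int32), array([190.0457, 244.4446]))] ((190.0, 244.5), (23.0, 28.0), 90.0) [[176. 233.]
 [204. 233.]
 [204. 256.]
 [176. 256.]]
[array([ 0.5703, -0.1787,  0.1   ]), array([ 0.5709, -0.1338,  0.1   ])]
prof [ 41  50  95 154 190 201 202 203 203 204 204 205 205 206 206 206 207 208
 208 206 188 147 106 138 210 239 243 243 243 243 243 243 244 244 244 244
 244 244 244 245 245 245 245 245 245 246]
rear edge 106.. [array([ 0.7006, -0.1552]), array([ 0.6932, -0.1553])]
chuck [0.4026 0.0214 0.05  ]
```

View pics/c1.png

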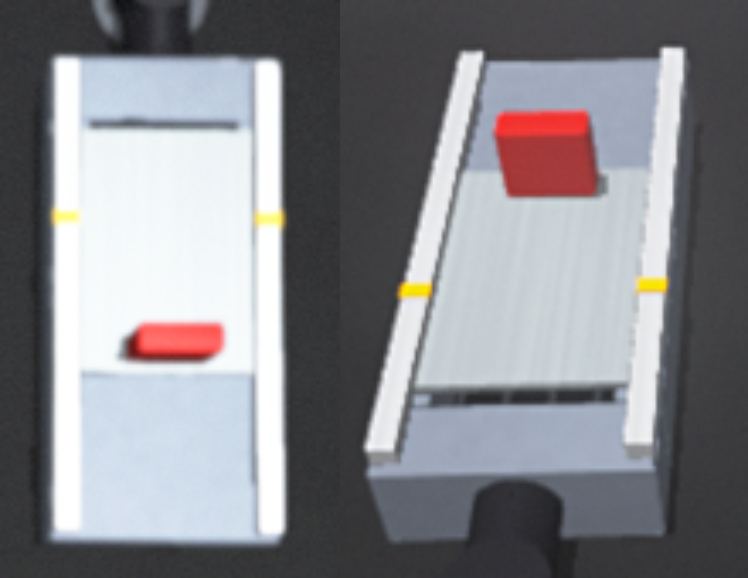

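Emit:
jog_arm(targets="0 0 0 0 0 10.2;0 0 0 0 0 10.3;0 0 0 0 0 10.2;0 0 0 0 0 10.3;0 0 0 0 0 10.2;0 0 0 0 0 10.3;0 0 0 0 0 10.2;0 0 0 0 0 0", claw=50)

```text
clock: 1.2
eef_pos: [0.1783, 0.5728, 0.1988]
tcp_rot: [[-0.019, 1.0, -0.0], [1.0, 0.019, -0.0], [-0.0, -0.0, -1.0]]
wrist_force: [-0.3, -0.2, -0.1]
width: 0.568
grip_force: 0.0
```

Emit:
jog_arm(targets="-46 24 0 0 0 0;-46 24 0 0 0 0;-46 24 0 0 0 0;-46 24 0 0 0 0;-46 24 0 0 0 0;-46 24 0 0 0 0;-46 24 0 0 0 0;-46 24 0 0 0 0")

```text
clock: 2.2
eef_pos: [0.3773, 0.2068, 0.1992]
tcp_rot: [[-0.022, 1.0, 0.001], [1.0, 0.022, 0.0], [0.0, 0.001, -1.0]]
wrist_force: [0.2, -0.4, 0.6]
width: 0.569
grip_force: 0.0
```

Emit:
jog_arm(targets="-46 24 0 0 0 0;-46 24 0 0 0 0;-46 24 0 0 0 0;-46 24 0 0 0 0;-46 24 0 0 0 0;-46 24 0 0 0 0;-46 24 0 0 0 0;-46 24 0 0 0 0;0 0 0 0 0 0;0 0 0 0 0 0")

```text
clock: 3.45
eef_pos: [0.575, -0.1558, 0.1988]
tcp_rot: [[-0.02, 1.0, -0.001], [1.0, 0.02, 0.001], [0.001, -0.001, -1.0]]
wrist_force: [0.6, 0.4, -0.3]
width: 0.571
grip_force: 0.0
```

Emit:
jog_arm(targets="0 -2 30 0 0 0;0 0 30 0 0 0;0 0 25 0 0 0;0 0 20 0 0 0;0 0 15 0 0 0;0 0 12 0 0 0;0 0 0 0 0 0")

```text
clock: 4.32
eef_pos: [0.5728, -0.1561, 0.0662]
tcp_rot: [[-0.018, 1.0, -0.001], [1.0, 0.018, 0.0], [0.0, -0.001, -1.0]]
wrist_force: [0.2, 0.1, -0.4]
width: 0.57
grip_force: 0.0
```

```bash
python3 - <<'E'
from h import *
s=capture("scene");t=capture("top")
cv2.imwrite("pics/c2.png",np.hstack([cv2.resize(t[70:240,330:430],None,fx=3,fy=3),cv2.resize(s[200:370,120:250],None,fx=3,fy=3)]))
E
```

```text
(no output)
```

View pics/c2.png

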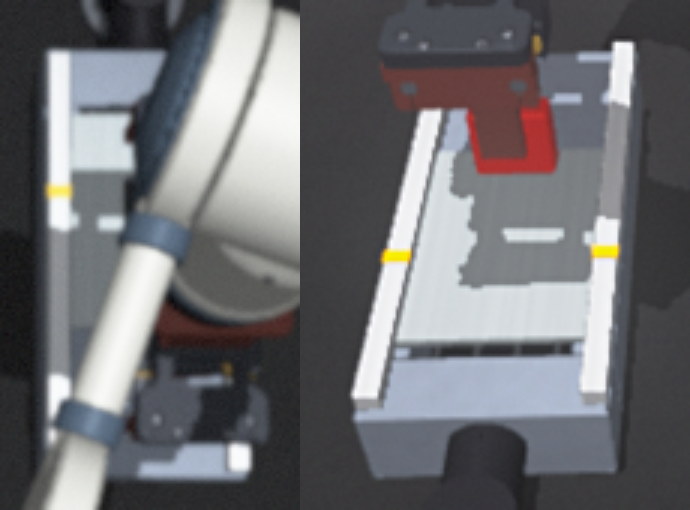

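The scene crop shows the rear finger in front of the red grip, which sits between the fingers with clearance. The plate's rear edge and both yellow marks are still visible. Closing now.

Emit:
jog_arm(targets="0 0 0 0 0 0;0 0 0 0 0 0;0 0 0 0 0 0;0 0 0 0 0 0;0 0 0 0 0 0;0 0 0 0 0 0", claw=0, newtons=35)

```text
clock: 5.18
eef_pos: [0.5749, -0.1563, 0.0673]
tcp_rot: [[-0.018, 1.0, 0.004], [1.0, 0.018, -0.0], [-0.0, 0.004, -1.0]]
wrist_force: [6.7, -0.0, -1.9]
width: 0.177
grip_force: 35.0
```

```bash
cat >> h.py <<'E'
def gap(s,show=False):
    """Distance (m, along x) of plate rear edge behind the mark line, seen in the scene view."""
    y,_=blobs(s,"yel",(130,230,240,330));y=sorted([c for _,c in y],key=lambda c:c[0])
    M=[onz("scene",c,.061) for c in y];ctr=(M[0]+M[-1])/2;ax=(M[-1]-M[0])[:2];ax/=np.linalg.norm(ax);nx=np.array([ax[1],-ax[0]])
    g=cv2.cvtColor(s,cv2.COLOR_BGR2GRAY).astype(float);out=[]
    for dy in (-.035,-.025,-.015,.015,.025,.035):
        m=camera_model("scene");xs=np.arange(-.03,.072,.0005)
        W=np.array([np.r_[ctr[:2]+ax*dy+nx*x,.055] for x in xs])
        uv=cv2.projectPoints(W,m["rvec"],m["tvec"],np.array([[m["fx"],0,m["cx"]],[0,m["fy"],m["cy"]],[0,0,1]]),None)[0].reshape(-1,1,2).astype(np.float32)
        v=cv2.GaussianBlur(cv2.remap(g.astype(np.float32),uv,None,cv2.INTER_LINEAR),(1,5),0).ravel()
        out.append((round(xs[np.argmin(np.gradient(v))]*1e3,1),round(np.gradient(v).min(),1)))
    return nx,M,out
E
python3 - <<'E'
from h import *
print(gap(capture("scene")));s=state();print(s["eef_pos"],s["width"]*87.8,s["grip_force"],s["wrist_force"])
E
```

```text
(array([0.99990029, 0.01412148]), [array([ 0.64462719, -0.21051749,  0.061     ]), array([ 0.64311828, -0.103676  ,  0.061     ])], [(np.float64(49.5), np.float32(-12.3)), (np.float64(50.0), np.float32(-12.0)), (np.float64(51.5), np.float32(-13.2)), (np.float64(49.5), np.float32(-13.9)), (np.float64(50.0), np.float32(-14.1)), (np.float64(49.5), np.float32(-13.2))])
[ 0.57486241 -0.15631022  0.06727924] 15.530087440241742 35.00065863132477 [ 6.76103334 -0.06486742 -2.68991623]
```

Emit:
jog_arm(targets="0 -4 0 0 0 0;0 -6 0 0 0 0;0 -8 0 0 0 0;0 -8 0 0 0 0;0 -8 0 0 0 0;0 -6 0 0 0 0;0 -4 0 0 0 0;0 0 0 0 0 0;0 0 0 0 0 0")

```text
clock: 6.35
eef_pos: [0.5309, -0.1571, 0.0673]
tcp_rot: [[-0.018, 1.0, 0.004], [1.0, 0.018, -0.0], [-0.0, 0.004, -1.0]]
wrist_force: [6.4, 0.1, -1.5]
width: 0.183
grip_force: 35.0
```

```bash
python3 - <<'E'
from h import *
print(gap(capture("scene")));s=state();print(s["eef_pos"],s["width"]*87.8,s["grip_force"],s["wrist_force"])
E
```

```text
(array([0.9999133, 0.0131677]), [array([ 0.64462719, -0.21051749,  0.061     ]), array([ 0.6432123 , -0.10307565,  0.061     ])], [(np.float64(6.0), np.float32(-11.7)), (np.float64(5.0), np.float32(-10.4)), (np.float64(5.0), np.float32(-13.6)), (np.float64(5.5), np.float32(-12.8)), (np.float64(6.0), np.float32(-13.3)), (np.float64(6.0), np.float32(-11.2))])
[ 0.530947   -0.15707182  0.06726256] 15.600181371879557 35.000805258750916 [ 7.50324382 -1.07786521 -2.26922549]
```

Emit:
jog_arm(targets="0 -2 0 0 0 0;0 -2 0 0 0 0;0 -1 0 0 0 0;0 0 0 0 0 0;0 0 0 0 0 0")

```text
clock: 7.02
eef_pos: [0.5264, -0.1572, 0.0673]
tcp_rot: [[-0.018, 1.0, 0.005], [1.0, 0.018, -0.0], [-0.001, 0.005, -1.0]]
wrist_force: [8.7, -0.4, -4.3]
width: 0.181
grip_force: 35.0
```

```bash
python3 - <<'E'
from h import *
s=capture("scene")
print(gap(s)[2]);q=state();print(q["eef_pos"],q["wrist_force"])
cv2.imwrite("pics/c3.png",cv2.resize(s[265:325,135:240],None,fx=7,fy=7,interpolation=cv2.INTER_CUBIC))
E
```

```text
[(np.float64(0.5), np.float32(-12.5)), (np.float64(0.5), np.float32(-12.9)), (np.float64(1.0), np.float32(-13.7)), (np.float64(1.5), np.float32(-11.1)), (np.float64(2.0), np.float32(-12.3)), (np.float64(0.0), np.float32(-12.5))]
[ 0.52634985 -0.15713689  0.06728403] [ 8.60531544 -0.31409215 -3.71616385]
```

View pics/c3.png

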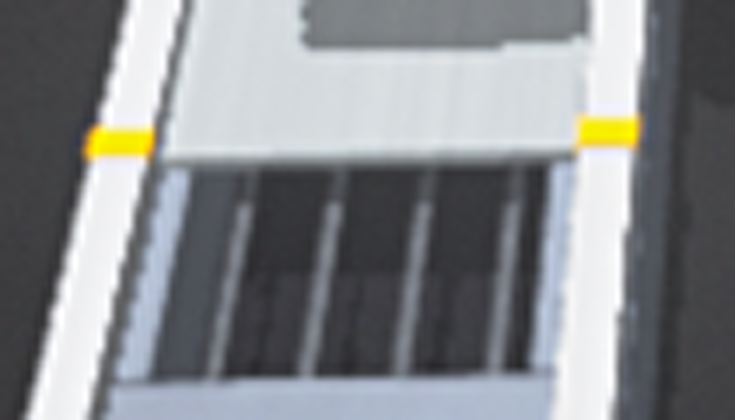

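The plate's rear edge lies just below the marks at about row 160 of the crop (marks at 142 and 132), as expected for a surface 6 mm lower. A thin grey end face shows under the edge, so I'll cross-check with the top view taken before the grasp.

```bash
python3 - <<'E'
from h import *
np.set_printoptions(precision=4,suppress=True,linewidth=160)
s0=cv2.imread("pics/scene0.png");t0=cv2.imread("pics/top0.png")
print("scene0",gap(s0)[2])
s=capture("scene")
def K(m):return np.array([[m["fx"],0,m["cx"]],[0,m["fy"],m["cy"]],[0,0,1]])
def prof(im,n,ctr,ax,nx,dys,xs,z,ch):
    m=camera_model(n);a=0
    for dy in dys:
        W=np.array([np.r_[ctr+ax*dy+nx*x,z] for x in xs])
        uv=cv2.projectPoints(W,m["rvec"],m["tvec"],K(m),None)[0].reshape(-1,1,2).astype(np.float32)
        a=a+cv2.remap(ch,uv,None,cv2.INTER_LINEAR).ravel()
    return a/len(dys)
for nm,n,im,lo,hi in(("scene0","scene",s0,.035,.065),("scene now","scene",s,-.012,.016),("top0","top",t0,.035,.065)):
    box=(130,230,240,330) if n=="scene" else (330,110,430,160)
    g=cv2.cvtColor(im,cv2.COLOR_BGR2GRAY).astype(np.float32)
    sat=(im[:,:,2].astype(np.float32)-im[:,:,0]).clip(0)
    k=blobs(im,"yel",box)[0];M=[]
    for st,c in k: # saturation-weighted centroid
        x,y,w,h=st[:4];sub=sat[y-2:y+h+2,x-2:x+w+2]*(sat[y-2:y+h+2,x-2:x+w+2]>20);yy,xx=np.mgrid[y-2:y+h+2,x-2:x+w+2]
        M.append(onz(n,((sub*xx).sum()/sub.sum(),(sub*yy).sum()/sub.sum()),.061)[:2])
    M.sort(key=lambda p:p[1]);ctr=(M[0]+M[-1])/2;ax=(M[-1]-M[0])/np.linalg.norm(M[-1]-M[0])
    if n=="top":ax=np.array([-.0155,1.])
    nx=np.array([ax[1],-ax[0]]);xs=np.arange(lo,hi,.001)
    print(nm,M);print(np.c_[xs*1e3,prof(im,n,ctr,ax,nx,np.arange(-.035,.036,.005),xs,.055,g)].round().astype(int).T)
E
```

```text
scene0 [(np.float64(50.5), np.float32(-11.7)), (np.float64(50.5), np.float32(-13.0)), (np.float64(51.0), np.float32(-15.6)), (np.float64(51.5), np.float32(-12.7)), (np.float64(51.5), np.float32(-12.1)), (np.float64(49.5), np.float32(-13.4))]
scene0 [array([ 0.6447, -0.2101]), array([ 0.6428, -0.1032])]
[[ 35  36  37  38  39  40  41  42  43  44  45  46  47  48  49  50  51  52  53  54  55  56  57  58  59  60  61  62  63  64]
 [206 206 206 206 206 206 206 206 206 207 207 208 208 199 179 155 129 105  84  67  58  55  54  57  70 101 138 161 170 172]]
scene now [array([ 0.6447, -0.2101]), array([ 0.6429, -0.1032])]
[[-12 -11 -10  -9  -8  -7  -6  -5  -4  -3  -2  -1   0   1   2   3   4   5   6   7   8   9  10  11  12  13  14  15]
 [218 218 218 218 219 219 219 220 221 221 212 194 172 148 123 102  84  71  66  65  65  66  66  66  66  68  71  73]]
top0 [array([ 0.6458, -0.2087]), array([ 0.6438, -0.1003])]
[[ 35  36  37  38  39  40  41  42  43  44  45  46  47  48  49  50  51  52  53  54  55  56  57  58  59  60  61  62  63  64]
 [244 244 244 244 244 244 244 244 244 244 243 241 233 216 186 147 124 111 128 151 174 192 201 207 209 209 208 208 207 207]]
```

Emit:
jog_arm(targets="0 1 0 0 0 0;0 1 0 0 0 0;0 0 0 0 0 0;0 0 0 0 0 0")

```text
clock: 7.62
eef_pos: [0.5263, -0.1571, 0.0673]
tcp_rot: [[-0.018, 1.0, 0.0], [1.0, 0.018, -0.0], [-0.0, 0.0, -1.0]]
wrist_force: [1.4, -1.2, 0.7]
width: 0.178
grip_force: 35.0
```

Emit:
jog_arm(targets="0 0 0 0 0 0;0 0 0 0 0 0;0 0 0 0 0 0;0 0 0 0 0 0;0 0 0 0 0 0", claw=50)

```text
clock: 8.25
eef_pos: [0.5262, -0.1571, 0.067]
tcp_rot: [[-0.018, 1.0, -0.0], [1.0, 0.018, 0.0], [0.0, -0.0, -1.0]]
wrist_force: [-0.2, 0.2, -0.1]
width: 0.576
grip_force: 0.0
```

Emit:
jog_arm(targets="0 0 -15 0 0 0;0 0 -30 0 0 0;0 0 -40 0 0 0;0 0 -45 0 0 0;-40 -20 0 0 0 0;-50 -20 0 0 0 0;-50 -20 0 0 0 0;-50 -20 0 0 0 0;-50 -20 0 0 0 0;0 0 0 0 0 0")

```text
clock: 9.5
eef_pos: [0.4287, -0.4018, 0.1975]
tcp_rot: [[-0.013, 1.0, -0.0], [1.0, 0.013, -0.001], [-0.001, -0.0, -1.0]]
wrist_force: [-0.4, 0.1, 0.0]
width: 0.568
grip_force: 0.0
```

```bash
python3 - <<'E'
from h import *
s=capture("scene");t=capture("top")
print(gap(s)[2]);g=cv2.cvtColor(t,cv2.COLOR_BGR2GRAY)
print(g[124:146,360:397].mean(1).astype(int))
sat=(t[:,:,2].astype(float)-t[:,:,0])
for a,b in((344,352),(406,414)):
    c=sat[126:142,a:b].clip(20)-20;print((c.sum(1)*np.arange(126,142)).sum()/c.sum())
for v in(133.65,):print(onz("top",(379,v),.061))
for v in(133,134,135):print(v,onz("top",(379,v),.055))
cv2.imwrite("pics/c4.png",np.hstack([cv2.resize(t[60:300,240:440],None,fx=2,fy=2),cv2.resize(s[165:405,120:320],None,fx=2,fy=2)]))
E
```

```text
[(np.float64(0.0), np.float32(-11.9)), (np.float64(1.0), np.float32(-12.4)), (np.float64(1.0), np.float32(-12.6)), (np.float64(1.5), np.float32(-10.7)), (np.float64(2.0), np.float32(-11.3)), (np.float64(0.0), np.float32(-11.7))]
[ 85  85  85  86  86  86  87  87  86  95 146 216 243 247 247 247 247 247
 247 247 247 247]
133.22134038800706
133.92339402267262
[ 0.64469022 -0.15495851  0.061     ]
133 [ 0.64724624 -0.15598541  0.055     ]
134 [ 0.64541565 -0.15601084  0.055     ]
135 [ 0.64358568 -0.15603626  0.055     ]
```

View pics/c4.png

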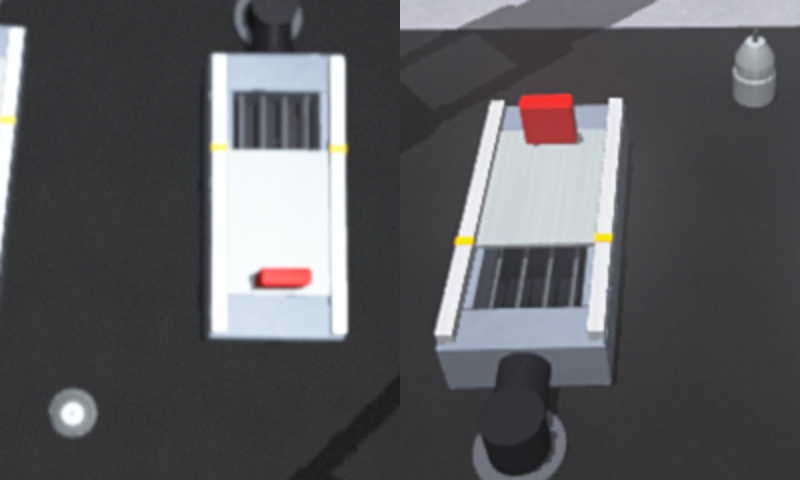

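In both views the plate's rear edge is level with the yellow marks, with a gap of about 0 mm in the top view. The chuck is still standing where it was.

```bash
python3 -c "
from rig import *
print(hand_in())"
```

```text
the job is handed in; nothing more can be done
None
```

The red gate is open about 60 mm, its plate's rear edge level with the yellow marks to within about 1 mm in the camera images; I released it, left the blue gate and drill chuck alone, and handed the job in at about 9.6 s.

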